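# Open the child-resistant cap of the leaning tablet jar

### The job

Open the glass jar of griddle-cleaning tablets that leans in the wooden cradle: push its white child-resistant cap hard down into the jar along the jar's leaning axis and, while keeping it pushed down, turn it anticlockwise (seen looking onto the cap) by its red bar until it is unlocked, then let go so that the cap pops up and the green ring under it shows. Leave everything else on the bench and griddle where it is.

Things in the scene. Friction and masses are not known exactly. Their poses are not given: they have to be found in the camera images.
- cap_grip (a point): On the cap's axis, at the middle of its red grip bar: grasp here. The cap is a ribbed white disc, 86 mm across, 30 mm high; on its flat top stands the red bar, 76 mm long, 24 mm wide, 36 mm tall. The point is 22 mm above the flat top, 14 mm below the bar's top. z = cap axis, out of the jar, 35 degrees from vertical, leaning to the robot; x along the bar, y across it (grip along y).
- cap_end (a point): Middle of one end face of the red bar: 38 mm from cap_grip along the bar (+x), at the same level along the cap axis. Same axes.
- cap_rise (a joint): Height of the cap along its axis, m. 0 = locked, at rest; negative = pushed down (hard stop at -0.012); +0.014 = popped up, unlocked. A spring pushes it up: about 12 N at 0, 17 N fully down, 6 N popped up. Above about -0.007 inner teeth block turning; -0.0095 is a good depth for turning.
- cap_turn (a joint): Turn of the cap, rad. 0 = locked (start); grows anticlockwise seen looking onto the cap. Teeth about every 0.37 rad catch again if the cap is let up too early; it can then be pushed down and turned on. From about 1.1 it is unlocked and free to pop up; hard stop at 1.4. Needs about 0.1 N m. One turn of 1.28 in a single grasp does it.
- stand: Wooden cradle fixed to the bench, foot board 230 x 140 x 14 mm, holding the glass jar (100 mm across, 126 mm long, white tablets inside) firmly. Origin: centre of the foot board's underside; z up. Jar and cap lean 35 degrees from vertical to the stand's -x, which faces roughly the robot. The locked cap_grip is 34 mm to -x of the origin, 189 mm above it.
- bowls: Loose stack of four colourful plastic lunch bowls (one piece), 132 mm diameter, 168 mm tall; origin at the centre of its underside. Bystander.
- mug: Loose stainless steel mug, 80 mm diameter, 90 mm tall, handle at +y; origin at the centre of its underside. Bystander.
- spice_jar: Loose upright amber glass jar with a wooden cap, 72 mm diameter, 110 mm tall; origin at the centre of its underside. Bystander, not the jar to open.
- tub: Loose blue ceramic tub with a cork lid, 94 mm diameter, 84 mm tall; origin at the centre of its underside. Bystander.
- jebena: Loose clay jebena (coffee pot), 132 mm belly, 208 mm tall, spout to +y, handle to -y; origin at the centre of its underside. Bystander.
- scraper: Loose scraper, about 200 mm long, wooden handle to -x, orange hard silicone blade to +x, lying on the griddle, a low steel box of 300 x 360 x 63 mm on the left; origin on its underside. Bystander.

How it is judged (in metres and radians):
On the way, in this order (a step that is already met when the one before it is completed fails the run):
1. the locked cap is pushed down, clear of its teeth (value of joint cap_rise below -0.0055 m and value of joint cap_turn below 0.2 rad), for 0.1 s.
2. the cap is still pushed down half-way through the turn (value of joint cap_rise below -0.0055 m and value of joint cap_turn between 0.38 and 0.85 rad), for 0.1 s.
3. the cap has been turned to the unlocked position (value of joint cap_turn above 1.05 rad), for 0.1 s.
At the end, for the whole second after the job is handed in: The cap is turned at least 1.05 rad from locked and has popped up at least 10 mm above its locked height; the fingers touch neither cap nor jar (value of joint cap_turn above 1.05 rad and value of joint cap_rise above 0.01 m and contact force between the fingers and stand below 0.1 N).
It fails at once if a loose bystander is moved more than 30 mm (distance of any of bowls, mug, spice_jar, tub, jebena, scraper from where it was at the start of the episode above 0.03 m).
It also fails if it takes over 40 s, if anything falls off the work surface, if the arm or the gripper's body presses on something with over 40 N, if the wrist force passes 120 N, or if a joint passes its speed limit or range.

### The arm

A 6-joint arm with a two-finger parallel gripper is mounted at the origin on the work surface. World frame = base frame: x ahead of the robot, y to its left, z up, the work surface at z = 0. Lengths are in mm, angles in rad, forces in N, time in s.
With the tool pointing down it reaches from about 350 to 975 mm from the base axis. Payload 7.1 kg.
Tool frame: the origin (TCP) lies between the finger pads; the fingertips stand 8 mm ahead of it and the grasp point (between the pads) lies 11 mm behind it; x points along the fingers, y is the direction in which the jaws open and shut, and the axes are right-handed (so a half turn about x gives the same grasp; the last joint's range is limited). The gripper opens to 88 mm and grips with 3 to 60 N. Pads are 20 mm wide; open, the fingers measure 115 mm over their backs; the gripper's body (75 mm by 178 mm) begins 61 mm behind the grasp point.
Start: joints at [-0.019, 0.423, 1.63, -0, 1.089, -0.019], TCP at [624.984, 0.026, 230.675] pointing down, gripper open.
Joint ranges: [-3, 3], [-0.9, 2.11], [0.09, 2.58], [-1.31, 4.45], [0.11, 2.69], [-2.54, 2.54]. Speed limits (rad/s): [2.39, 2.39, 3.01, 3.14, 3.14, 3.14].

### API

Orientations are given as a rotation vector (axis times angle).
In Python, from workcell import ctrl gives the robot as it stands.
- The arm moves only by the tool apply_moves, never from a script. Its argument "increments" is a list of rows, each an object with "gripper": the opening in per cent of the stroke, from 0 (shut) to 100 (fully open); "delta_pos": the shift along the tool's x, y, z in cm, a list of three; "dr": the turn, a rotation vector about the tool's x, y, z in rad, a list of three. In form: [{"gripper": gripper, "delta_pos": [dx, dy, dz], "dr": [ax, ay, az]}, ...]. A call has exactly 5 rows; each row shifts and turns the commanded pose from where the row before left it, along the tool's axes as they then stand; what a row does not reach is not made up. A row lasts 1/12 s, in which the tool goes at most 41.7 mm and 7.16 degrees, less where a joint would pass 70% of its speed; a pose out of reach is approached as far as the arm can. A call with a gripper value outside its range is refused whole. The fingers move at their own pace and stop on an object; the grip force is fixed at half the most. Time passes only in rows, so rows that do not move let the fingers close, or fill a call up. It gives the time, the measured TCP pose, the force and the opening at its end, in the units of the state.
- ctrl.get_obs(): the state, without advancing time (a new reading comes with each control period).
- ctrl.get_image(name): name is "scene" or "side" or "wrist"; returns a dict with "img" (384x512x3 uint8, red, green, blue), "range_z" (384x512 float32, mm along the optical axis (not along the pixel's ray), 0 where there is no reading), "mtx" (3x3 intrinsics, pixels), "rvec" (rotation vector, rad) and "tvec" (3), from world to camera coordinates, as OpenCV has them. Camera axes: x right, y down, z forward; pixel columns grow to the right and rows downward; lengths in mm; the calibration is good to about 2 mm. A picture is of the moment at which its call begins.
- ctrl.close_job(): hands the job in, once; it reports no verdict.
The state is a dict: "t": time; "qpos": joint angles; "qvel": joint speeds; "joint_torque": joint torques, N m; "ee_pos": TCP position; "orientation": TCP orientation; "ft_force": force on the tool from outside, world axes, zero at the start; "moment": the same for the moment, N m; "width": finger opening in mm.
Only numpy, scipy, OpenCV 4.12 (cv2) and the standard library are available. Lean on these libraries where they do the work, as an engineer would, in place of code of your own. Each camera call takes 0.05 s, during which the arm holds its last target. There are 200 camera calls.

## Working session

There is one attempt and no reset: what is moved stays moved. The work goes in short steps, Python scripts to look and compute and a tool call to move; the robot and the scene stay as the last step left them, time stands still between calls to the robot, and variables do not carry over. Pictures are saved under pics/ and viewed, about 8 in all and at most 12, crops included, and the job is handed in when it is done.

Besides the shell and the picture viewer there is one more tool, called after "Call:" by a JSON object that holds its "api" and its "payload", one argument or row to a line. apply_moves: Moves the arm, as the interface text tells. Its arguments: {"type":"object","properties":{"increments":{"type":"array","items":{"type":"object","properties":{"gripper":{"type":"number"},"delta_pos":{"type":"array","items":{"type":"number"}},"dr":{"type":"array","items":{"type":"number"}}}}}},"required":["increments"]}

```bash
mkdir -p pics; cat > h.py <<'E'
import numpy as np, cv2
from scipy.spatial.transform import Rotation as R
from workcell import ctrl
def cloud(n):
    d=ctrl.get_image(n); z=d["range_z"].astype(float); K=np.array(d["mtx"]); 
    v,u=np.mgrid[:z.shape[0],:z.shape[1]]
    p=np.stack([(u-K[0,2])/K[0,0]*z,(v-K[1,2])/K[1,1]*z,z],-1)
    M=R.from_rotvec(np.ravel(d["rvec"])).as_matrix()
    return d["img"],(p-np.ravel(d["tvec"]))@M,z>0
E
python3 - <<'E'
from h import *
ims=[]
for n in("scene","side"):
    im,P,ok=cloud(n); np.savez(f"pics/{n}.npz",im=im,P=P,ok=ok); ims.append(im)
    hsv=cv2.cvtColor(im,cv2.COLOR_RGB2HSV)
    m=((hsv[...,0]<8)|(hsv[...,0]>172))&(hsv[...,1]>150)&(hsv[...,2]>80)
    k,l,s,c=cv2.connectedComponentsWithStats(m.astype(np.uint8))
    for i in range(1,k):
        if s[i,4]>40: q=P[(l==i)&ok]; print(n,s[i],np.median(q,0).round(),q.min(0).round(),q.max(0).round())
    cv2.imwrite(f"pics/{n}.png",im[...,::-1])
print(ctrl.get_obs())
E
```

```text
scene [154  89  34  17 170] [ 514. -474.  125.] [ 430. -555.   99.] [ 551. -448.  143.]
scene [246 151   9  11  82] [523. -26. 187.] [499. -41. 167.] [582.  35. 313.]
side [222 207  28  16 319] [531. -63. 195.] [495. -87.  -1.] [617. 284. 219.]
side [307 279  49  72 804] [ 672. -414.   95.] [ 627. -451.   33.] [ 735. -356.  192.]
side [230 366  15  18 117] [ 428. -524.  126.] [ 421. -539.   -1.] [ 443. -421.  129.]
side [283 368  14  16 101] [ 534. -553.  126.] [ 514. -563.  123.] [ 549. -533.  129.]
{'t': 0.1, 'qpos': array([-1.89689121e-02,  4.23777325e-01,  1.63061372e+00, -2.29413690e-05,
        1.08861013e+00, -1.90099449e-02]), 'qvel': array([ 0.00037787, -0.00393181, -0.00232699,  0.00095996,  0.00044692,
       -0.00174806]), 'joint_torque': array([ 6.49496542e-04, -5.45618248e+01, -2.74323839e+01,  6.46709581e-02,
        1.88581715e-02,  1.54216096e-06]), 'ee_pos': array([6.24500199e+02, 4.84986001e-02, 2.29971315e+02]), 'orientation': array([ 1.20849991,  1.21026601, -1.21019572]), 'ft_force': array([ 0.12712717,  0.35366581, -0.11674688]), 'moment': array([ 0.05610821,  0.02412635, -0.02543002]), 'width': 87.65679111561319}
```

View pics/scene.png

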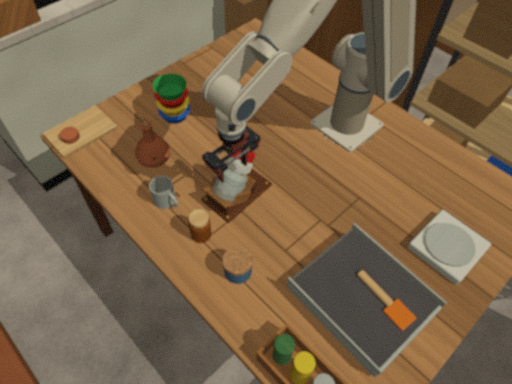

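View pics/side.png

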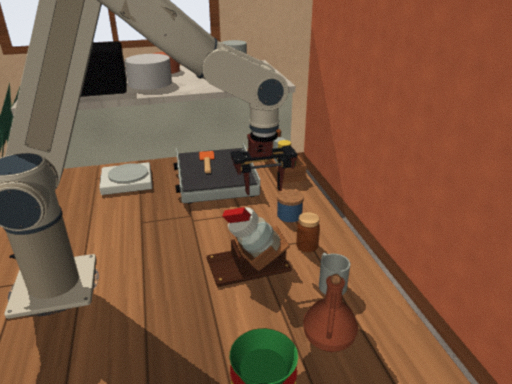

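The side view shows the red bar at about (236,214), the white cap at (245,222) and the cradle at (250,262). In the scene view the gripper partly hides the cap, at (235,170). Next I'll fit the foot board, cap and bar.

```bash
python3 - <<'E'
from h import *
im,P,ok=cloud("wrist"); np.savez("pics/wrist.npz",im=im,P=P,ok=ok); cv2.imwrite("pics/wrist.png",im[...,::-1])
B=[]
for n in("scene","side","wrist"):
    d=np.load(f"pics/{n}.npz"); im,P,ok=d["im"],d["P"],d["ok"]
    hsv=cv2.cvtColor(im,cv2.COLOR_RGB2HSV)
    near=ok&(np.linalg.norm(P[...,:2]-[545,-65],axis=-1)<180)
    b=P[near&(abs(P[...,2]-14)<4)]; 
    if len(b)>20: print(n,"board",len(b),cv2.minAreaRect(b[:,:2].astype(np.float32)),b[:,2].mean())
    r=P[near&((hsv[...,0]<8)|(hsv[...,0]>172))&(hsv[...,1]>150)&(P[...,2]>150)&(P[...,2]<235)]
    if len(r)>5:
        c=np.median(r,0); r=r[np.linalg.norm(r-c,axis=1)<55]
        w,v=np.linalg.eigh(np.cov(r.T)); print(n,"red",len(r),r.mean(0).round(1),np.sqrt(w).round(1),v[:,2].round(3),v[:,0].round(3),r.min(0).round(),r.max(0).round())
    wht=P[near&(hsv[...,1]<40)&(hsv[...,2]>150)&(P[...,2]>100)&(P[...,2]<230)]
    if len(wht): print(n,"white",len(wht),wht.mean(0).round(1))
E
```

```text
scene board 579 ((566.74169921875, -45.21967315673828), (233.3133544921875, 141.1095428466797), 2.526252508163452) 13.663395037527303
scene red 85 [526.7 -34.1 188.2] [ 4.4  9.  21.7] [-0.75   0.573 -0.329] [0.335 0.759 0.559] [499. -62. 167.] [566. -19. 211.]
scene white 234 [578.  -20.8 163.6]
side board 1296 ((565.3032836914062, -51.41157531738281), (230.865966796875, 145.43338012695312), 3.6344783306121826) 14.104529443880661
side red 310 [530.3 -62.3 193.8] [ 5.9 10.9 23.6] [-0.694  0.613 -0.377] [ 0.668  0.744 -0.022] [495. -87. 158.] [565. -22. 219.]
side white 87 [589.4 -68.9 158.8]
wrist board 3884 ((561.3775634765625, -23.14575958251953), (229.7441864013672, 86.7099609375), 4.243759632110596) 13.277666408329267
wrist red 1436 [531.8 -40.8 191. ] [ 1.8  8.5 29.1] [-0.574  0.659 -0.486] [0.495 0.752 0.435] [504. -79. 162.] [567. -20. 220.]
wrist white 4210 [594.3 -23.4 143.5]
```

View pics/wrist.png

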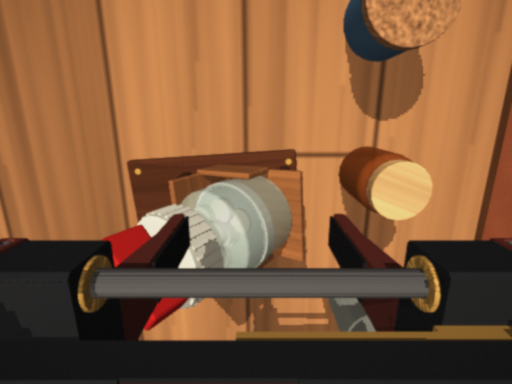

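The wrist view shows the red bar split by the left finger at about (150,270), and the jar at (240,220). The open finger is close to the bar, so I'll retreat upwards first. Now I'll fit the bar box and plan.

```bash
cat > plan.py <<'E'
from h import *
def frame(yaw,phi):
    Z=R.from_euler('z',yaw)
    a=Z.apply([-np.sin(np.radians(35)),0,np.cos(np.radians(35))]); u=Z.apply([0,1,0]); v=np.cross(a,u)*-1
    v=-np.cross(u,a) if False else np.cross(u,a)
    # v: uphill in cap plane, towards +x
    y=np.cos(phi)*v+np.sin(phi)*u  # across bar; + phi = anticlockwise about a
    return a,y
def tool(a,y):
    x=-a; return R.from_matrix(np.stack([x,y,np.cross(x,y)],1))
def rows(p,Rc,pt,Rt,n):
    "n rows from pose to pose; straight line, slerp"
    rv=(Rc.inv()*Rt).as_rotvec()/n; out=[]; 
    for i in range(n):
        d=Rc.inv().apply((pt-p)/n)/10; out.append((d.round(2).tolist(),rv.round(3).tolist())); Rc=Rc*R.from_rotvec(rv)
    return out
def cur():
    o=ctrl.get_obs(); return o,np.array(o["ee_pos"]),R.from_rotvec(o["orientation"])
E
python3 - <<'E'
from plan import *
from scipy.optimize import least_squares
Q=[]
for n in("scene","side","wrist"):
    d=np.load(f"pics/{n}.npz"); im,P,ok=d["im"],d["P"],d["ok"]; hsv=cv2.cvtColor(im,cv2.COLOR_RGB2HSV)
    m=((hsv[...,0]<8)|(hsv[...,0]>172))&(hsv[...,1]>150)&ok&(np.linalg.norm(P-[532,-51,189],axis=-1)<60)
    m=cv2.erode(m.astype(np.uint8),np.ones((3,3)))>0
    q=P[m]; print(n,len(q)); Q.append(q[::max(1,len(q)//150)])
def res(p,Q):
    a,y=frame(p[3],p[4]); x=np.cross(y,a)
    l=(Q-p[:3])@np.stack([x,y,a],1); l[:,2]+=4   # box centre 4 mm below grip
    q=abs(l)-[38,12,18]; return np.linalg.norm(np.maximum(q,0),axis=1)+np.minimum(q.max(1),0)
for sel in(Q,Q[1:],Q[1:2],Q[2:]):
    A=np.vstack(sel)
    f=least_squares(lambda p:np.r_[res(p,A),(p[:3]-[532,-51,189])*1.,(p[3]-.06)*200],[532,-51,189,.06,.855],loss='soft_l1')
    print(f.x.round(3),np.sqrt(np.mean(res(f.x,A)**2)).round(2))
E
```

```text
scene 32
side 227
wrist 1157
[ 5.30253e+02 -5.24130e+01  1.88698e+02  5.60000e-02  8.40000e-01] 1.54
[ 5.30172e+02 -5.24760e+01  1.88718e+02  5.80000e-02  8.42000e-01] 1.27
[ 5.31384e+02 -5.24070e+01  1.89653e+02  5.80000e-02  8.19000e-01] 1.31
[ 5.29113e+02 -5.22760e+01  1.88076e+02  6.10000e-02  8.28000e-01] 0.63
```

Call:
{"api": "apply_moves", "payload": {
  "increments": [
    {"gripper": 100, "delta_pos": [-3, 0, 0], "dr": [0, 0, 0]},
    {"gripper": 100, "delta_pos": [-3, 0, 0], "dr": [0, 0, 0]},
    {"gripper": 100, "delta_pos": [-3, -1, 0], "dr": [0, 0, 0]},
    {"gripper": 100, "delta_pos": [-1, -3, 1], "dr": [0, 0, 0]},
    {"gripper": 60, "delta_pos": [0, -3, 1], "dr": [0, 0, 0]}
  ]
}}

```text
t: 0.57
ee_pos: [556.2, -19.9, 333.6]
orientation: [1.211, 1.205, -1.205]
ft_force: [0.3, -0.2, -0.0]
width: 84.0
```

```bash
python3 - <<'E'
from plan import *
o,p,Rc=cur(); a,y=frame(.058,.835); g=np.array([530.2,-52.4,188.8]); T=tool(a,y)
print(a,y,"q",o["qpos"].round(2),(g+90*a).round(1), T.as_rotvec())
for r in rows(p,Rc,g+90*a,T,10): print(r)
E
```

```text
[-0.57261195 -0.03324878  0.81915204] [0.50590098 0.77192033 0.3849717 ] q [-0.06  0.21  1.68 -0.    1.24 -0.06] [478.7 -55.4 262.5] [ 0.64955378  0.93263767 -0.30104601]
([0.71, -0.78, 0.35], [-0.086, -0.024, 0.058])
([0.67, -0.85, 0.27], [-0.086, -0.024, 0.058])
([0.62, -0.9, 0.18], [-0.086, -0.024, 0.058])
([0.57, -0.95, 0.08], [-0.086, -0.024, 0.058])
([0.52, -0.98, -0.01], [-0.086, -0.024, 0.058])
([0.46, -1.01, -0.11], [-0.086, -0.024, 0.058])
([0.39, -1.02, -0.21], [-0.086, -0.024, 0.058])
([0.33, -1.01, -0.31], [-0.086, -0.024, 0.058])
([0.26, -1.0, -0.4], [-0.086, -0.024, 0.058])
([0.19, -0.98, -0.49], [-0.086, -0.024, 0.058])
```

Call:
{"api": "apply_moves", "payload": {
  "increments": [
    {"gripper": 60, "delta_pos": [0.71, -0.78, 0.35], "dr": [-0.086, -0.024, 0.058]},
    {"gripper": 60, "delta_pos": [0.67, -0.85, 0.27], "dr": [-0.086, -0.024, 0.058]},
    {"gripper": 60, "delta_pos": [0.62, -0.9, 0.18], "dr": [-0.086, -0.024, 0.058]},
    {"gripper": 60, "delta_pos": [0.57, -0.95, 0.08], "dr": [-0.086, -0.024, 0.058]},
    {"gripper": 60, "delta_pos": [0.52, -0.98, 0], "dr": [-0.086, -0.024, 0.058]}
  ]
}}

```text
t: 0.98
ee_pos: [515.5, -37.7, 295.1]
orientation: [0.932, 1.088, -0.743]
ft_force: [0.0, 0.2, -0.2]
width: 54.0
```

Call:
{"api": "apply_moves", "payload": {
  "increments": [
    {"gripper": 60, "delta_pos": [0.46, -1.01, -0.11], "dr": [-0.086, -0.024, 0.058]},
    {"gripper": 60, "delta_pos": [0.39, -1.02, -0.21], "dr": [-0.086, -0.024, 0.058]},
    {"gripper": 60, "delta_pos": [0.33, -1.01, -0.31], "dr": [-0.086, -0.024, 0.058]},
    {"gripper": 60, "delta_pos": [0.26, -1.0, -0.4], "dr": [-0.086, -0.024, 0.058]},
    {"gripper": 60, "delta_pos": [0.19, -0.98, -0.49], "dr": [-0.086, -0.024, 0.058]}
  ]
}}

```text
t: 1.4
ee_pos: [481.6, -50.5, 264.2]
orientation: [0.697, 0.966, -0.365]
ft_force: [0.2, 1.1, -0.2]
width: 52.6
```

```bash
python3 - <<'E'
from plan import *
from scipy.optimize import least_squares
im,P,ok=cloud("wrist"); cv2.imwrite("pics/w2.png",im[...,::-1])
hsv=cv2.cvtColor(im,cv2.COLOR_RGB2HSV)
m=((hsv[...,0]<8)|(hsv[...,0]>172))&(hsv[...,1]>150)&ok&(np.linalg.norm(P-[532,-51,189],axis=-1)<60)
m=cv2.erode(m.astype(np.uint8),np.ones((3,3)))>0; A=P[m]; print(len(A)); A=A[::max(1,len(A)//400)]
def res(p,Q):
    a,y=frame(p[3],p[4]); x=np.cross(y,a)
    l=(Q-p[:3])@np.stack([x,y,a],1); l[:,2]+=4
    q=abs(l)-[38,12,18]; return np.linalg.norm(np.maximum(q,0),axis=1)+np.minimum(q.max(1),0)
f=least_squares(lambda p:np.r_[res(p,A),(p[:3]-[530.2,-52.4,188.8])*1.,(p[3]-.058)*200],[530,-52.4,189,.058,.835],loss='soft_l1')
print(f.x.round(3),np.sqrt(np.mean(res(f.x,A)**2)).round(2))
o,p,Rc=cur(); a,y=frame(.058,.835); g=f.x[:3]; T=tool(a,y)
print("q",o["qpos"].round(2),"tool coords of grip",Rc.inv().apply(g-p).round(1),"rot err",(Rc.inv()*T).as_rotvec().round(3))
E
```

```text
1997
[ 5.29981e+02 -5.29050e+01  1.88930e+02  6.20000e-02  7.59000e-01] 0.67
q [-0.21 -0.02  2.25  0.35  0.39 -1.33] tool coords of grip [89.1 -1.1  5.4] rot err [-0.061 -0.028  0.043]
```

View pics/w2.png

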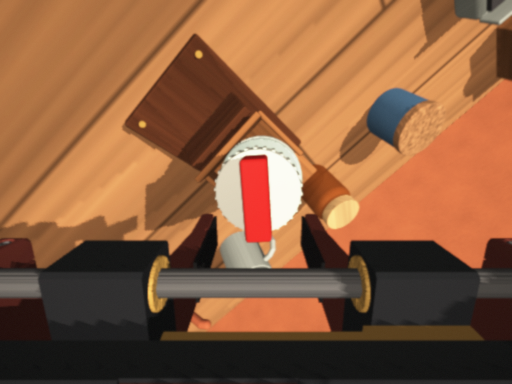

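The tool is 89 mm above the cap and centred, with the bar at (256,200) nearly aligned. Joint 6 reads -1.33, so a further -1.28 would reach its limit. I'll use the half-turned grasp instead, which puts joint 6 at about +1.8.

Call:
{"api": "apply_moves", "payload": {
  "increments": [
    {"gripper": 60, "dr": [0.124, 0, 0], "delta_pos": [0, 0, 0]},
    {"gripper": 60, "dr": [0.124, 0, 0], "delta_pos": [0, 0, 0]},
    {"gripper": 60, "dr": [0.124, 0, 0], "delta_pos": [0, 0, 0]},
    {"gripper": 60, "dr": [0.124, 0, 0], "delta_pos": [0, 0, 0]},
    {"gripper": 60, "dr": [0.124, 0, 0], "delta_pos": [0, 0, 0]}
  ]
}}

```text
t: 1.87
ee_pos: [483.4, -50.4, 265.3]
orientation: [1.267, 0.85, -0.683]
ft_force: [-0.0, 0.4, 0.1]
width: 52.6
```

Call:
{"api": "apply_moves", "payload": {
  "increments": [
    {"gripper": 60, "dr": [0.124, 0, 0], "delta_pos": [0, 0, 0]},
    {"gripper": 60, "dr": [0.124, 0, 0], "delta_pos": [0, 0, 0]},
    {"gripper": 60, "dr": [0.124, 0, 0], "delta_pos": [0, 0, 0]},
    {"gripper": 60, "dr": [0.124, 0, 0], "delta_pos": [0, 0, 0]},
    {"gripper": 60, "dr": [0.124, 0, 0], "delta_pos": [0, 0, 0]}
  ]
}}

```text
t: 2.28
ee_pos: [483.5, -50.3, 265.3]
orientation: [1.815, 0.654, -0.991]
ft_force: [-0.0, 0.8, -0.1]
width: 52.9
```

Call:
{"api": "apply_moves", "payload": {
  "increments": [
    {"gripper": 60, "dr": [0.124, 0, 0], "delta_pos": [0, 0, 0]},
    {"gripper": 60, "dr": [0.124, 0, 0], "delta_pos": [0, 0, 0]},
    {"gripper": 60, "dr": [0.124, 0, 0], "delta_pos": [0, 0, 0]},
    {"gripper": 60, "dr": [0.124, 0, 0], "delta_pos": [0, 0, 0]},
    {"gripper": 60, "dr": [0.124, 0, 0], "delta_pos": [0, 0, 0]}
  ]
}}

```text
t: 2.7
ee_pos: [483.5, -50.4, 265.3]
orientation: [2.344, 0.362, -1.289]
ft_force: [-0.6, -0.1, -0.2]
width: 52.8
```

Call:
{"api": "apply_moves", "payload": {
  "increments": [
    {"gripper": 60, "dr": [0.124, 0, 0], "delta_pos": [0, 0, 0]},
    {"gripper": 60, "dr": [0.124, 0, 0], "delta_pos": [0, 0, 0]},
    {"gripper": 60, "dr": [0.124, 0, 0], "delta_pos": [0, 0, 0]},
    {"gripper": 60, "dr": [0.124, 0, 0], "delta_pos": [0, 0, 0]},
    {"gripper": 60, "dr": [0.124, 0, 0], "delta_pos": [0, 0, 0]}
  ]
}}

```text
t: 3.12
ee_pos: [483.5, -50.4, 265.3]
orientation: [-2.661, 0.054, 1.473]
ft_force: [-0.3, 0.3, -0.9]
width: 52.9
```

Call:
{"api": "apply_moves", "payload": {
  "increments": [
    {"gripper": 60, "dr": [0.124, 0, 0], "delta_pos": [0, 0, 0]},
    {"gripper": 60, "dr": [0.124, 0, 0], "delta_pos": [0, 0, 0]},
    {"gripper": 60, "dr": [0.124, 0, 0], "delta_pos": [0, 0, 0]},
    {"gripper": 60, "dr": [0.124, 0, 0], "delta_pos": [0, 0, 0]},
    {"gripper": 60, "dr": [0, 0, 0], "delta_pos": [0, 0, 0]}
  ]
}}

```text
t: 3.53
ee_pos: [483.4, -50.4, 265.2]
orientation: [-2.26, 0.366, 1.258]
ft_force: [-0.9, -0.4, -0.2]
width: 52.4
```

```bash
cat > meas.py <<'E'
from plan import *
from scipy.optimize import least_squares
def res(p,Q):
    a,y=frame(p[3],p[4]); x=np.cross(y,a)
    l=(Q-p[:3])@np.stack([x,y,a],1); l[:,2]+=4
    q=abs(l)-[38,12,18]; return np.linalg.norm(np.maximum(q,0),axis=1)+np.minimum(q.max(1),0)
def meas(fn):
    im,P,ok=cloud("wrist"); cv2.imwrite(fn,im[...,::-1])
    hsv=cv2.cvtColor(im,cv2.COLOR_RGB2HSV)
    m=((hsv[...,0]<8)|(hsv[...,0]>172))&(hsv[...,1]>150)&ok&(np.linalg.norm(P-[530,-52,189],axis=-1)<60)
    m=cv2.erode(m.astype(np.uint8),np.ones((3,3)))>0; A=P[m]; print(len(A)); A=A[::max(1,len(A)//400)]
    f=least_squares(lambda p:np.r_[res(p,A),(p[:3]-[530.2,-52.4,188.8])*1.,(p[3]-.058)*200],[530,-52.4,189,.058,.8],loss='soft_l1')
    print(f.x.round(3),np.sqrt(np.mean(res(f.x,A)**2)).round(2)); return f.x
E
python3 - <<'E'
from meas import *
x=meas("pics/w3.png")
o,p,Rc=cur(); g=np.array([530,-52.6,188.9])
for phi in(.8,x[4]):
    a,y=frame(.058,phi); T=tool(a,-y)
    print("q",o["qpos"].round(2),"grip in tool",Rc.inv().apply(g-p).round(1),"rot err",(Rc.inv()*T).as_rotvec().round(3))
E
```

```text
1983
[ 5.28681e+02 -5.34800e+01  1.88073e+02  6.30000e-02  8.17000e-01] 0.63
q [-0.21 -0.02  2.24  0.33  0.39  1.67] grip in tool [89.4  3.8 -1.2] rot err [ 0.131  0.029 -0.043]
q [-0.21 -0.02  2.24  0.33  0.39  1.67] grip in tool [89.4  3.8 -1.2] rot err [ 0.114  0.03  -0.043]
```

View pics/w3.png

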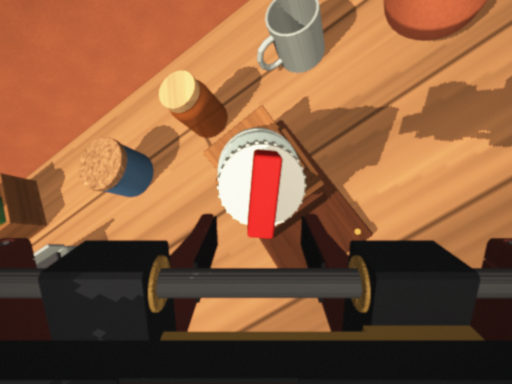

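The wrist view shows the bar at (264,195), tilted by about 5°. The two opposite views agree to about 1.5 mm, so I'll average them.

```bash
python3 - <<'E'
from plan import *
o,p,Rc=cur(); g=np.array([529.6,-52.9,188.7]); a,y=frame(.058,.79); T=tool(a,-y)
for r in rows(p,Rc,g+45*a,T,4): print(r)
E
```

```text
([1.11, 0.15, 0.01], [0.035, 0.007, -0.011])
([1.11, 0.17, 0.01], [0.035, 0.007, -0.011])
([1.11, 0.18, 0.02], [0.035, 0.007, -0.011])
([1.1, 0.19, 0.02], [0.035, 0.007, -0.011])
```

Call:
{"api": "apply_moves", "payload": {
  "increments": [
    {"gripper": 60, "delta_pos": [1.11, 0.15, 0.01], "dr": [0.035, 0.007, -0.011]},
    {"gripper": 60, "delta_pos": [1.11, 0.17, 0.01], "dr": [0.035, 0.007, -0.011]},
    {"gripper": 60, "delta_pos": [1.11, 0.18, 0.02], "dr": [0.035, 0.007, -0.011]},
    {"gripper": 60, "delta_pos": [1.1, 0.19, 0.02], "dr": [0.035, 0.007, -0.011]},
    {"gripper": 60, "delta_pos": [0, 0, 0], "dr": [0, 0, 0]}
  ]
}}

```text
t: 4.0
ee_pos: [503.2, -54.3, 223.6]
orientation: [-2.161, 0.396, 1.149]
ft_force: [-0.7, 0.6, -0.7]
width: 52.4
```

```bash
python3 - <<'E'
from plan import *
o,p,Rc=cur(); g=np.array([529.6,-52.9,188.7]); a,y=frame(.058,.79); T=tool(a,-y)
print(o["qpos"].round(3),Rc.inv().apply(g-p).round(1),(Rc.inv()*T).as_rotvec().round(3))
for r in rows(p,Rc,g-9*a,T,4): print(r)
E
```

```text
[-0.229  0.098  2.273  0.742  0.246  1.386] [43.7 -1.1 -1.4] [0.001 0.004 0.   ]
([1.32, -0.03, -0.04], [0.0, 0.001, 0.0])
([1.32, -0.03, -0.04], [0.0, 0.001, 0.0])
([1.32, -0.03, -0.03], [0.0, 0.001, 0.0])
([1.32, -0.03, -0.03], [0.0, 0.001, 0.0])
```

Call:
{"api": "apply_moves", "payload": {
  "increments": [
    {"gripper": 60, "delta_pos": [0.7, -0.03, -0.03], "dr": [0, 0.002, 0]},
    {"gripper": 60, "delta_pos": [0.7, -0.03, -0.03], "dr": [0, 0.002, 0]},
    {"gripper": 60, "delta_pos": [0.7, -0.03, -0.04], "dr": [0, 0, 0]},
    {"gripper": 60, "delta_pos": [0.7, -0.03, -0.04], "dr": [0, 0, 0]},
    {"gripper": 60, "delta_pos": [0.7, 0, 0], "dr": [0, 0, 0]}
  ]
}}

```text
t: 4.42
ee_pos: [525.9, -53.0, 198.3]
orientation: [-2.169, 0.395, 1.142]
ft_force: [-1.4, 0.9, 0.1]
width: 52.4
```

```bash
python3 - <<'E'
from plan import *
o,p,Rc=cur(); g=np.array([529.6,-52.9,188.7]); a,y=frame(.058,.79); T=tool(a,-y)
print(o["qpos"].round(3),Rc.inv().apply(g-p).round(1),(Rc.inv()*T).as_rotvec().round(3))
for r in rows(p,Rc,g-9*a,T,4): print(r)
E
```

```text
[-0.21   0.187  2.255  0.987  0.184  1.147] [10.   1.8  1.7] [ 0.004 -0.003  0.002]
([0.48, 0.05, 0.04], [0.001, -0.001, 0.001])
([0.48, 0.05, 0.04], [0.001, -0.001, 0.001])
([0.48, 0.04, 0.04], [0.001, -0.001, 0.001])
([0.48, 0.04, 0.04], [0.001, -0.001, 0.001])
```

Call:
{"api": "apply_moves", "payload": {
  "increments": [
    {"gripper": 60, "delta_pos": [0.45, 0.04, 0.04], "dr": [0, 0, 0]},
    {"gripper": 60, "delta_pos": [0.45, 0.04, 0.04], "dr": [0, 0, 0]},
    {"gripper": 60, "delta_pos": [0.45, 0.04, 0.04], "dr": [0, 0, 0]},
    {"gripper": 60, "delta_pos": [0.3, 0, 0], "dr": [0, 0, 0]},
    {"gripper": 60, "delta_pos": [0, 0, 0], "dr": [0, 0, 0]}
  ]
}}

```text
t: 4.83
ee_pos: [533.8, -52.5, 183.6]
orientation: [-2.168, 0.395, 1.143]
ft_force: [0.2, -0.1, 0.2]
width: 52.5
```

```bash
python3 - <<'E'
from plan import *
im,P,ok=cloud("wrist"); cv2.imwrite("pics/w4.png",im[...,::-1])
o,p,Rc=cur(); g=np.array([529.6,-52.9,188.7]); a,y=frame(.058,.79); T=tool(a,-y)
print(o["qpos"].round(3),Rc.inv().apply(g-p).round(1),(Rc.inv()*T).as_rotvec().round(3),o["ft_force"])
E
```

```text
[-0.205  0.231  2.25   1.175  0.163  0.962] [-6.4  0.4  0.3] [ 0.003 -0.003  0.002] [ 0.54825671 -0.2111182   0.37169023]
```

View pics/w4.png

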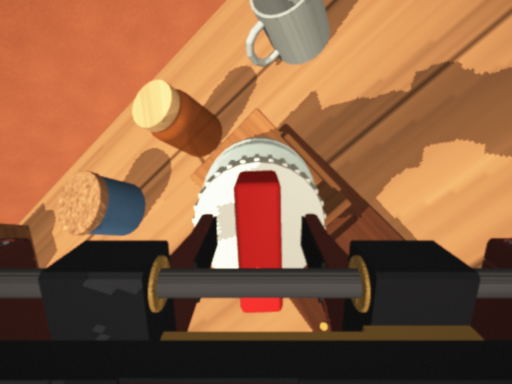

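The bar is centred between the fingers (x≈259) and aligned with them. I'll advance 3 mm and close.

Call:
{"api": "apply_moves", "payload": {
  "increments": [
    {"gripper": 60, "delta_pos": [0.3, 0, 0], "dr": [0, 0, 0]},
    {"gripper": 10, "delta_pos": [0, 0, 0], "dr": [0, 0, 0]},
    {"gripper": 0, "delta_pos": [0, 0, 0], "dr": [0, 0, 0]},
    {"gripper": 0, "delta_pos": [0, 0, 0], "dr": [0, 0, 0]},
    {"gripper": 0, "delta_pos": [0, 0, 0], "dr": [0, 0, 0]}
  ]
}}

```text
t: 5.3
ee_pos: [535.1, -52.7, 181.1]
orientation: [-2.166, 0.397, 1.141]
ft_force: [0.4, 0.0, 0.1]
width: 29.4
```

Call:
{"api": "apply_moves", "payload": {
  "increments": [
    {"gripper": 0, "delta_pos": [0, 0, 0], "dr": [0, 0, 0]},
    {"gripper": 0, "delta_pos": [0, 0, 0], "dr": [0, 0, 0]},
    {"gripper": 0, "delta_pos": [0.1, 0, 0], "dr": [0, 0, 0]},
    {"gripper": 0, "delta_pos": [0.1, 0, 0], "dr": [0, 0, 0]},
    {"gripper": 0, "delta_pos": [0.1, 0, 0], "dr": [0, 0, 0]}
  ]
}}

```text
t: 5.72
ee_pos: [536.7, -52.5, 179.0]
orientation: [-2.166, 0.397, 1.14]
ft_force: [-6.4, 0.9, 10.6]
width: 24.1
```

```bash
cat > st.py <<'E'
from plan import *
o,p,Rc=cur(); g=np.array([529.6,-52.9,188.7]); a,y=frame(.058,.79); T=tool(a,-y)
print(o["t"],o["qpos"].round(3),"depth below grip",-(p-g)@a.round(2),"grip in tool",Rc.inv().apply(g-p).round(1),"rot",(Rc.inv()*T).as_rotvec().round(3),"F axial",o["ft_force"]@a, "M axial",o["moment"]@a,o["width"])
E
python3 st.py
```

```text
5.7167 [-0.202  0.246  2.247  1.25   0.156  0.891] depth below grip 12.074052570760522 grip in tool [-12.1   0.2   0.1] rot [ 0.001 -0.003  0.002] F axial 12.347360240806792 M axial 0.15867478143426414 24.137463829157156
```

Call:
{"api": "apply_moves", "payload": {
  "increments": [
    {"gripper": 0, "delta_pos": [0.2, 0, 0], "dr": [0, 0, 0]},
    {"gripper": 0, "delta_pos": [0.2, 0, 0], "dr": [0, 0, 0]},
    {"gripper": 0, "delta_pos": [0.2, 0, 0], "dr": [0, 0, 0]},
    {"gripper": 0, "delta_pos": [0.2, 0, 0], "dr": [0, 0, 0]},
    {"gripper": 0, "delta_pos": [0, 0, 0], "dr": [0, 0, 0]}
  ]
}}

```text
t: 6.13
ee_pos: [541.4, -52.1, 172.4]
orientation: [-2.166, 0.396, 1.14]
ft_force: [-7.6, 1.2, 13.1]
width: 24.3
```

```bash
python3 st.py
```

```text
6.1333 [-0.199  0.267  2.242  1.348  0.151  0.794] depth below grip 20.093751245848036 grip in tool [-20.1   0.3   0.1] rot [ 0.001 -0.003  0.003] F axial 15.045620731979179 M axial 0.12058683873784691 24.296164240743202
```

Call:
{"api": "apply_moves", "payload": {
  "increments": [
    {"gripper": 0, "delta_pos": [0.1, 0, 0], "dr": [0, 0, 0]},
    {"gripper": 0, "delta_pos": [0.1, 0, 0], "dr": [0, 0, 0]},
    {"gripper": 0, "delta_pos": [0, 0, 0], "dr": [0, 0, 0]},
    {"gripper": 0, "delta_pos": [0, 0, 0], "dr": [0, 0, 0]},
    {"gripper": 0, "delta_pos": [0, 0, 0], "dr": [0, 0, 0]}
  ]
}}

```text
t: 6.55
ee_pos: [542.3, -52.1, 171.2]
orientation: [-2.166, 0.396, 1.14]
ft_force: [-10.6, 2.5, 16.1]
width: 24.5
```

```bash
python3 st.py
```

```text
6.55 [-0.199  0.271  2.241  1.371  0.149  0.771] depth below grip 21.616956625499494 grip in tool [-21.6   0.3   0.2] rot [ 0.001 -0.004  0.003] F axial 19.185863143951632 M axial 0.22819028150540546 24.4769183130225
```

Call:
{"api": "apply_moves", "payload": {
  "increments": [
    {"gripper": 0, "delta_pos": [-0.1, 0, 0], "dr": [0, 0, 0]},
    {"gripper": 0, "delta_pos": [0, 0, 0], "dr": [-0.1, 0, 0]},
    {"gripper": 0, "delta_pos": [0, 0, 0], "dr": [-0.1, 0, 0]},
    {"gripper": 0, "delta_pos": [0, 0, 0], "dr": [-0.1, 0, 0]},
    {"gripper": 0, "delta_pos": [0, 0, 0], "dr": [0, 0, 0]}
  ]
}}

```text
t: 6.97
ee_pos: [541.9, -52.0, 171.9]
orientation: [-2.426, 0.233, 1.268]
ft_force: [-7.9, 2.4, 12.6]
width: 23.8
```

```bash
python3 st.py
```

```text
6.9667 [-0.199  0.268  2.242  1.359  0.15   0.478] depth below grip 20.824415286668156 grip in tool [-20.8   0.3   0.2] rot [ 0.306 -0.004  0.002] F axial 14.774952112459742 M axial -0.029109964185625916 23.77344371440754
```

Call:
{"api": "apply_moves", "payload": {
  "increments": [
    {"gripper": 0, "delta_pos": [0, 0, 0], "dr": [-0.1, 0, 0]},
    {"gripper": 0, "delta_pos": [0, 0, 0], "dr": [-0.1, 0, 0]},
    {"gripper": 0, "delta_pos": [0, 0, 0], "dr": [-0.1, 0, 0]},
    {"gripper": 0, "delta_pos": [0, 0, 0], "dr": [0, 0, 0]},
    {"gripper": 0, "delta_pos": [0, 0, 0], "dr": [0, 0, 0]}
  ]
}}

```text
t: 7.38
ee_pos: [541.9, -51.9, 171.9]
orientation: [-2.669, 0.047, 1.387]
ft_force: [-8.6, 2.0, 12.5]
width: 23.7
```

```bash
python3 - <<'E'
exec(open("st.py").read())
im,P,ok=cloud("side"); cv2.imwrite("pics/s2.png",cv2.resize(im[170:300,170:330,::-1],None,fx=4,fy=4))
E
```

```text
7.3833 [-0.199  0.268  2.242  1.359  0.151  0.183] depth below grip 20.833886848015297 grip in tool [-20.9   0.3   0.3] rot [ 0.601 -0.004  0.002] F axial 15.109944475446502 M axial 0.030328892766102747 23.749051048930646
```

View pics/s2.png

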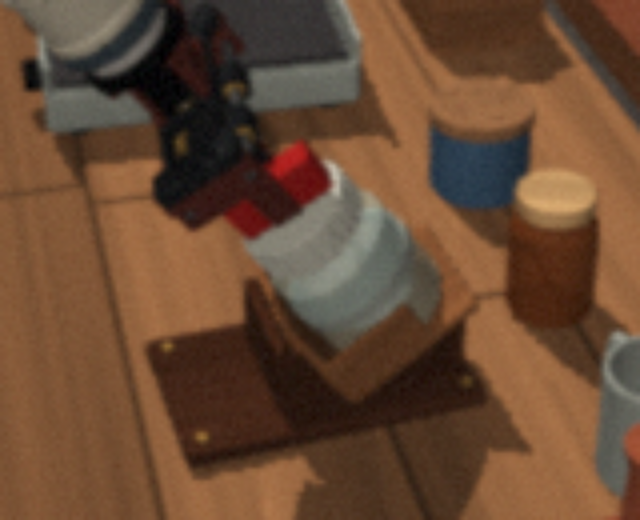

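The side crop shows the bar turned with the gripper at (285,180) and the cap pushed down. I'll carry on to about 1.28 rad.

Call:
{"api": "apply_moves", "payload": {
  "increments": [
    {"gripper": 0, "delta_pos": [0, 0, 0], "dr": [-0.1, 0, 0]},
    {"gripper": 0, "delta_pos": [0, 0, 0], "dr": [-0.1, 0, 0]},
    {"gripper": 0, "delta_pos": [0, 0, 0], "dr": [-0.1, 0, 0]},
    {"gripper": 0, "delta_pos": [0, 0, 0], "dr": [-0.1, 0, 0]},
    {"gripper": 0, "delta_pos": [0, 0, 0], "dr": [-0.1, 0, 0]}
  ]
}}

```text
t: 7.85
ee_pos: [541.9, -51.8, 171.9]
orientation: [2.502, 0.286, -1.286]
ft_force: [-8.6, 3.1, 13.6]
width: 23.8
```

Call:
{"api": "apply_moves", "payload": {
  "increments": [
    {"gripper": 0, "delta_pos": [0, 0, 0], "dr": [-0.1, 0, 0]},
    {"gripper": 0, "delta_pos": [0, 0, 0], "dr": [-0.08, 0, 0]},
    {"gripper": 0, "delta_pos": [0, 0, 0], "dr": [0, 0, 0]},
    {"gripper": 0, "delta_pos": [0, 0, 0], "dr": [0, 0, 0]},
    {"gripper": 0, "delta_pos": [0, 0, 0], "dr": [0, 0, 0]}
  ]
}}

```text
t: 8.27
ee_pos: [541.9, -51.6, 171.9]
orientation: [2.354, 0.382, -1.206]
ft_force: [-7.7, 2.5, 12.6]
width: 24.1
```

```bash
python3 st.py
```

```text
8.2667 [-0.199  0.268  2.242  1.359  0.151 -0.497] depth below grip 20.8454283083014 grip in tool [-20.9   0.3   0.6] rot [ 1.281e+00 -5.000e-03  1.000e-03] F axial 14.655815907882024 M axial 0.043396614976881236 24.105077382880733
```

Call:
{"api": "apply_moves", "payload": {
  "increments": [
    {"gripper": 0, "delta_pos": [-0.5, 0, 0], "dr": [0, 0, 0]},
    {"gripper": 0, "delta_pos": [-0.5, 0, 0], "dr": [0, 0, 0]},
    {"gripper": 0, "delta_pos": [-0.5, 0, 0], "dr": [0, 0, 0]},
    {"gripper": 0, "delta_pos": [-0.5, 0, 0], "dr": [0, 0, 0]},
    {"gripper": 0, "delta_pos": [0, 0, 0], "dr": [0, 0, 0]}
  ]
}}

```text
t: 8.68
ee_pos: [530.3, -52.4, 188.5]
orientation: [2.354, 0.381, -1.206]
ft_force: [-3.5, 2.8, 6.9]
width: 24.0
```

```bash
python3 st.py
```

```text
8.6833 [-0.207  0.216  2.254  1.122  0.169 -0.263] depth below grip 0.6051556272059581 grip in tool [-0.6  0.2  0.6] rot [ 1.281e+00 -5.000e-03  1.000e-03] F axial 7.5779919017775175 M axial 0.07032298570661423 23.958726699260914
```

Call:
{"api": "apply_moves", "payload": {
  "increments": [
    {"gripper": 60, "delta_pos": [0, 0, 0], "dr": [0, 0, 0]},
    {"gripper": 60, "delta_pos": [0, 0, 0], "dr": [0, 0, 0]},
    {"gripper": 60, "delta_pos": [0, 0, 0], "dr": [0, 0, 0]},
    {"gripper": 60, "delta_pos": [-0.5, 0, 0], "dr": [0, 0, 0]},
    {"gripper": 60, "delta_pos": [-1, 0, 0], "dr": [0, 0, 0]}
  ]
}}

```text
t: 9.1
ee_pos: [521.7, -53.7, 199.2]
orientation: [2.353, 0.379, -1.21]
ft_force: [-0.4, 0.6, 0.2]
width: 51.5
```

Call:
{"api": "apply_moves", "payload": {
  "increments": [
    {"gripper": 60, "delta_pos": [-1.2, 0, 0], "dr": [0, 0, 0]},
    {"gripper": 60, "delta_pos": [-1.2, 0, 0], "dr": [0, 0, 0]},
    {"gripper": 60, "delta_pos": [-1.2, 0, 0], "dr": [0, 0, 0]},
    {"gripper": 60, "delta_pos": [-1.2, 0, 0], "dr": [0, 0, 0]},
    {"gripper": 60, "delta_pos": [-1.2, 0, 0], "dr": [0, 0, 0]}
  ]
}}

```text
t: 9.52
ee_pos: [486.7, -55.6, 248.9]
orientation: [2.353, 0.379, -1.209]
ft_force: [0.4, 0.2, 0.2]
width: 53.0
```

```bash
python3 - <<'E'
exec(open("st.py").read())
im,P,ok=cloud("side"); A=cv2.resize(im[190:290,190:310,::-1],None,fx=4,fy=4)
im,P,ok=cloud("wrist"); B=cv2.resize(im[...,::-1],(533,400))[:,100:400]
cv2.imwrite("pics/e.png",np.hstack([A,B]))
hsv=cv2.cvtColor(im,cv2.COLOR_RGB2HSV)
m=((hsv[...,0]<8)|(hsv[...,0]>172))&(hsv[...,1]>150)&ok&(np.linalg.norm(P-g,axis=-1)<65)
q=(P[cv2.erode(m.astype(np.uint8),np.ones((3,3)))>0]-g)@a
print("bar top above locked grip (14 if locked, 28 popped):",np.percentile(q,[50,80,95]))
E
```

```text
9.5167 [-0.242  0.015  2.281  0.601  0.303  0.244] depth below grip -73.91635534500675 grip in tool [74.  -0.1 -0.6] rot [ 1.28e+00 -3.00e-03 -1.00e-03] F axial -0.10267030375827679 M axial -0.013898920123343223 52.96470926562014
bar top above locked grip (14 if locked, 28 popped): [27.83157602 28.38049303 28.93210674]
```

View pics/e.png

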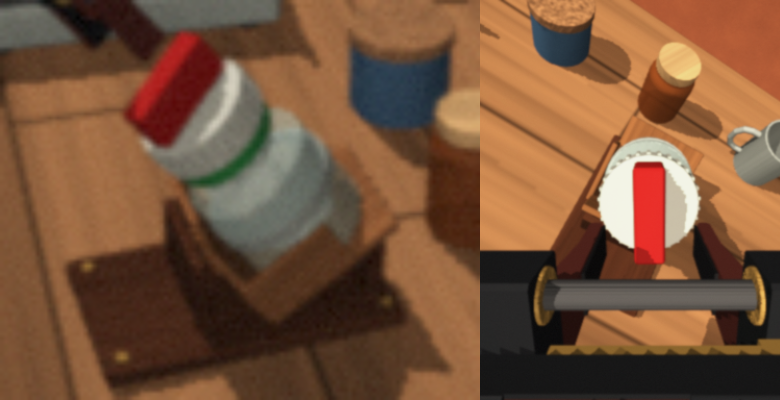

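The green ring shows at about (235,150), the cap has popped 14 mm, and the fingers are clear. I'll hand in.

```bash
python3 -c "
from workcell import ctrl
print(ctrl.close_job())"
```

```text
the job is handed in; nothing more can be done
None
```

The jar is open: the cap is unlocked and popped up, with the green ring showing. I handed the job in shortly after 9.5 s; it reports no verdict.

- **What I did:** I gripped the red bar along the leaning axis and pushed the cap about 9 mm down. I turned it 1.28 rad anticlockwise in one grasp, let it rise while still held, then released and backed off. I used the half-turned grasp because joint 6 would otherwise have run out of range.
- **Cap:** the bar top measured about 28 mm above the locked grip point. It would be 14 mm if locked, so the cap has risen about 14 mm. The bar is still lined up with the gripper at the turned angle.
- **Fingers:** they are clear of the cap and jar, with the tool about 74 mm back along the axis and wrist force about 0 N.
- **Bystanders:** those visible in the last views (tub, spice jar and mug) look undisturbed. I did not measure them, and I did not look at the bowls, jebena or scraper again at the end.
- **What disagreed:** the two opposite wrist views differed by about 1.5 mm in position and 0.06 rad in bar angle, so I averaged them. I could only judge the push depth from the tool position and the force, which was about 15 N while turning. That force alone suggests 7–8 mm.

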